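# Close up the spice rack's end stop onto the jars

## Robot

A 7-joint arm with a two-finger parallel gripper is mounted at the origin on a cart in front of the work surface, level with it; the furniture and walls round the work are solid. World frame = base frame: x ahead of the robot, y to its left, z up, the work surface at z = 0. Lengths are in m, angles in rad, forces in N, time in s.
With the tool pointing down it reaches from about 0.35 to 0.9 m from the base axis. Payload 8.1 kg.
Tool frame: the origin (TCP) lies midway between the tips of the shut fingers; the grasp point (between the pads) lies 19 mm behind it (robot.grasp_offset is the distance from the TCP to the grasp point, in m); z points along the fingers, y is the line along which they close (so a half turn about z gives the same grasp; the last joint's range is limited). The gripper opens to 92 mm and grips with 3 to 60 N. Pads are 19 mm wide; open, the fingers measure 130 mm over their backs; the gripper's body (75 mm by 190 mm) begins 47 mm behind the grasp point.
Start: joints at [-1.25, 0.434, 0.025, 1.573, -0.012, 1.134, -0.075], TCP at [0.257, 0.57, 0.227] pointing down, gripper open.
Joint ranges: [-2.62, 2.62], [-0.44, 2.09], [-1.27, 1.32], [0.08, 2.57], [-1.32, 4.46], [0.12, 2], [-2.74, 2.74]. Speed limits (rad/s): [2.22, 2.22, 3.01, 3.01, 3.14, 3.14, 3.14].

## Interface

Orientations are given as a unit quaternion [x, y, z, w].
In Python, from cell import robot, snapshot, camera_params, order, recognise gives the robot as it stands.
- The arm moves only by the tool play_rows, never from a script. Its argument "increments" is a list that holds one entry, the list of rows, each a list of 5 numbers: the closure, from -1 (fully open) to 1 (shut), so that 0 is half open, then the shift along the tool's x, y, z in mm, then the turn about the tool's z in degrees. A call has exactly 5 rows; each row shifts and turns the commanded pose from where the row before left it, along the tool's axes as they then stand; what a row does not reach is not made up. A row lasts 1/10 s, in which the tool goes at most 50 mm and 8.59 degrees, less where a joint would pass 70% of its speed; a pose out of reach is approached as far as the arm can. A call with a gripper value outside its range is refused whole. The fingers move at their own pace and stop on an object; "squeeze" is the grip in N (left out, the last holds). Time passes only in rows, so rows that do not move let the fingers close, or fill a call up. It gives the time, the measured TCP pose, the force, the opening and the grip force at its end, in the units of the state.
- robot.read_state(): the state, without advancing time (a new reading comes with each control period).
- snapshot(name): name is "scene" or "top" or "wrist"; returns the picture (480x640x3 uint8, red, green, blue); there is no depth.
- camera_params(name): a dict with "camera_matrix" (3x3 intrinsics, pixels), "R" (3x3) and "t" (3): a world point X has camera coordinates R X + t; the wrist camera has in their place "tool_from_camera" (4x4, takes a point from camera to tool coordinates, whose origin is the TCP and whose axes are the flange's). Camera axes: x right, y down, z forward; pixel columns grow to the right and rows downward; lengths in m; the calibration is good to about 2 mm. A picture is of the moment at which its call begins: read the wrist's pose just before it. camera_params takes no time and is no camera call.
- order.finish_job(): hands the job in; it is judged then, once.
Trained networks look in the newest picture that a camera, given by its name, has taken for a name from the list of things; names that differ only in an ending like _2 or _b are one class to them, and where a whole thing is asked for, a point or a joint stands for the part that bears it (a point fixed in the world has none). Each returns a list of dicts, best first, with "conf" (0 to 1); they miss things now and then, are a little off and sometimes report something else, mostly with a low value. They report only what shows in the picture. A call takes as long as a camera call. They do not tell look-alikes from the thing itself.
- recognise(camera, name): "uv" ([column, row] in pixels, amid what is visible of it).
The state is a dict: "time_s": time; "qpos": joint angles; "qvel": joint speeds; "joint_torque": joint torques, N m; "tool_pos": TCP position; "orientation": TCP orientation; "wrist_force": force on the tool from outside, world axes, zero at the start; "moment": the same for the moment, N m; "grip_width": finger opening in m; "gripper_force": force on a finger pad.
Only numpy, scipy, OpenCV 4.12 (cv2) and the standard library are available. Lean on these libraries where they do the work, as an engineer would, in place of code of your own. Each camera call takes 0.05 s, during which the arm holds its last target. There are 200 camera calls.

## Task

Close up the spice rack so that its three jars cannot rattle about: squeeze the release lever against the fixed grip and, keeping it squeezed, slide the end stop up until you feel the whole row of jars press lightly on the end wall. Then let the lever go with its tooth dropped fully into the notch closest to the closed-up jars; where the notches sit is not known exactly, so feel for the click. The jars are glass: push gently and keep them upright, and leave the other things on the worktop where they are.

Things in the scene. Friction and masses are not known exactly. Their poses are not given: they have to be found in the camera images.
- rack: Low wooden spice rack, fixed: 100 mm (x) by 360 mm (y), floor 8 mm thick. Origin: centre of its underside; y runs along it to the end wall, x away from the robot. The jars stand in a lane x = -7 to +43 mm, between a metal rail (x = -27 to -7 mm, top at z = 40 mm) on the robot's side and a back lip 36 mm high
- end_wall (a point): Point on the inner face of the rack's end wall (78 mm high), mid lane, 50 mm above the worktop, at y = +160 mm of the rack. Three jars closed up against the wall reach back to y = +37 mm of the rack
- rail_mid (a point): Middle of the rail's top, 40 mm above the worktop. On the rail's front, under its cap, sits a steel strip with notches 7 mm wide every 16 mm, and 9 mm lands between. Where the strip sits along the rail differs by up to 8 mm either way from rack to rack and is not measured
- stop: The end stop: grey carriage on the rail, 0.2 kg with its lever, dragging with about 1 N; slides only along the rack's y. Its plate pushes the jars. Locked while the lever's tooth is in a notch; at the start it may stand in a notch or between two. Origin in the plane of the plate's face, at worktop height, mid rack; axes as the rack's
- stop_face (a point): Point on the face of the end stop's plate that looks to the jars (to +y of the rack), mid lane, 50 mm above the worktop. The plate is 62 mm wide and reaches from 12 to 86 mm above the worktop
- fixed_grip (a point): Centre of the fixed grip: round horizontal steel bar along the rack's y, 12 mm thick, 46 mm long, 125 mm above the worktop, rigid on the end stop, 45 mm behind (-y of) the plate's face and 10 mm to -x of the rack's middle
- lever_bar (a point): Centre of the release lever's bar: like the fixed grip, parallel to it, as high, on its robot side. Over both bars: 46 mm with the tooth home, about 39 mm with the tooth on a land, 33 mm fully squeezed (the lever alone moves, towards the grip). The 4 mm wide tooth is below it, 45 mm behind the plate's face, with 1.5 mm play each way in a notch
- lever (a joint): Angle of the release lever, rad: 0 let go with the tooth fully home in a notch, about 0.11 with the tooth resting on a land, over 0.12 clear of the strip, 0.22 fully squeezed. A spring returns it: about 8 N at the bar to start it, 11 N fully squeezed
- jar_1: one of three alike round clear glass spice jars with a dark cap, 41 mm across (radius 20.4 mm), 105 mm tall, 0.11 kg, standing loose in the rack's lane; origin: centre of its underside, z up its axis
- jar_2: one of three alike round clear glass spice jars with a dark cap, 41 mm across (radius 20.4 mm), 105 mm tall, 0.11 kg, standing loose in the rack's lane; origin: centre of its underside, z up its axis
- jar_3: one of three alike round clear glass spice jars with a dark cap, 41 mm across (radius 20.4 mm), 105 mm tall, 0.11 kg, standing loose in the rack's lane; origin: centre of its underside, z up its axis
- garlic: garlic bulb, 50 mm, bystander; origin centre of underside
- shaker: steel-topped shaker, 44 mm across, 90 mm tall, bystander; origin centre of underside
- salt_pot: brown lidded salt pot, 66 mm across, 68 mm tall, bystander; origin centre of underside
- tumbler: clear drinking glass, 76 mm across, 89 mm tall, bystander behind the rack; origin centre of underside
Mind the look-alikes: they are no part of the job. What is shaped like the jar_3 but red, turquoise or yellow is not meant.

How it is judged:
On the way, in this order (a step that is already met when the one before it is completed fails the run):
1. the lever is squeezed clear of the strip while the end stop, at least 30 mm from where it was, is slid towards the jars (value of joint lever above 0.12 rad and distance of stop_face from where it was at the start of the episode above 0.03 m), for 0.1 s.
2. the lever still squeezed, the stop presses the closed-up row of jars against the end wall, lightly but to be felt (value of joint lever above 0.12 rad and y of stop_face in the frame of rack above 0.0345 m and (contact force between stop and jar_1 above 3 N or contact force between stop and jar_2 above 3 N or contact force between stop and jar_3 above 3 N)), for 0.05 s.
At the end, for the whole second after the job is handed in: The lever is let go, its tooth fully home in a notch (under 0.04 rad); the stop leaves the three jars at most 17 mm of slack in all (its face over 20 mm in the rack's y), and the jars stand upright (within 0.12 rad) on the rack's floor by the end wall, at rest (value of joint lever below 0.04 rad and y of stop_face in the frame of rack above 0.02 m and linear speed of stop below 0.005 m/s and angle between each of jar_1, jar_2, jar_3's own z axis and vertical below 0.12 rad and z of each of jar_1, jar_2, jar_3 in the frame of rack below 0.014 m and y of each of jar_1, jar_2, jar_3 in the frame of rack above 0.03 m and linear speed of each of jar_1, jar_2, jar_3 below 0.01 m/s); the robot touches nothing.
It fails at once if the end stop presses a glass jar with more than 20 N (contact force between stop and jar_1 above 20 N or contact force between stop and jar_2 above 20 N or contact force between stop and jar_3 above 20 N).
It fails at once if a jar is tipped by more than 0.4 rad (angle between any of jar_1, jar_2, jar_3's own z axis and vertical above 0.4 rad).
It fails at once if the garlic, shaker, salt pot or tumbler is moved by more than 30 mm (distance of any of garlic, shaker, salt_pot, tumbler from where it was at the start of the episode above 0.03 m).
It also fails if it takes over 48 s, if anything falls off the work surface, if the arm or the gripper's body presses on something with over 40 N, if the wrist force passes 120 N, or if a joint passes its speed limit or range.

## Working session

There is one attempt and no reset: what is moved stays moved. The work goes in short steps, Python scripts to look and compute and a tool call to move; the robot and the scene stay as the last step left them, time stands still between calls to the robot, and variables do not carry over. Pictures are saved under pics/ and viewed, at most 10 in all, crops included, and the job is handed in when it is done.

Besides the shell and the picture viewer there is one more tool, called after "Emit:" as name([rows], argument=value, ...), one row to a line, values as JSON. play_rows: Moves the arm, as the interface text tells. Its arguments: {"type":"object","properties":{"increments":{"type":"array","items":{"type":"array","items":{"type":"array","items":{"type":"number"}}}},"squeeze":{"type":"number"}},"required":["increments"]}

```bash
mkdir -p pics; ls; python3 - <<'E'
from cell import robot, snapshot, camera_params, order, recognise
import cv2,numpy as np
s=robot.read_state();print(s['time_s'],s['tool_pos'],s['orientation'],s['grip_width'],s['wrist_force'])
ims=[]
for c in("scene","top"):
    im=snapshot(c);cv2.imwrite(f'pics/{c}0.png',im[:,:,::-1])
    p=camera_params(c);print(c,np.round(p['camera_matrix'],1).tolist(),np.round(p['R'],3).tolist(),np.round(p['t'],3).tolist())
    for n in("rack","stop","stop_face","fixed_grip","lever_bar","jar_1","rail_mid"):
        print(c,n,[(np.round(d['uv']).tolist(),round(d['conf'],2)) for d in recognise(c,n)][:6])
E
```

```text
pics
0.0 [0.25685798 0.56922017 0.22594453] [ 2.10320950e-01  9.77632077e-01 -7.83406512e-04 -7.73174291e-05] 0.09186862549583599 [-0.16614481 -0.66241791 -0.38029011]
scene [[620.3, 0.0, 329.4], [0.0, 620.3, 250.3], [0.0, 0.0, 1.0]] [[0.699, -0.715, -0.009], [-0.499, -0.478, -0.723], [0.512, 0.51, -0.691]] [-0.363, 0.359, 1.445]
scene rack [([334.0, 300.0], 0.61)]
scene stop [([344.0, 303.0], 0.97)]
scene stop_face [([343.0, 302.0], 0.63)]
scene fixed_grip [([343.0, 300.0], 0.59), ([336.0, 300.0], 0.46)]
scene lever_bar [([333.0, 299.0], 0.51)]
scene jar_1 [([319.0, 272.0], 0.95), ([252.0, 275.0], 0.81), ([232.0, 257.0], 0.69), ([292.0, 249.0], 0.64), ([290.0, 305.0], 0.61), ([269.0, 287.0], 0.6)]
scene rail_mid [([331.0, 300.0], 0.65)]
top [[467.4, 0.0, 323.2], [0.0, 467.4, 237.4], [0.0, 0.0, 1.0]] [[0.024, -1.0, -0.004], [-0.984, -0.023, -0.174], [0.174, 0.008, -0.985]] [0.009, 0.541, 1.118]
top rack [([344.0, 267.0], 0.72)]
top stop [([379.0, 272.0], 0.6), ([378.0, 280.0], 0.23)]
top stop_face [([375.0, 271.0], 0.98)]
top fixed_grip [([372.0, 268.0], 0.63)]
top lever_bar []
top jar_1 [([267.0, 308.0], 0.82), ([235.0, 301.0], 0.82), ([336.0, 308.0], 0.78), ([278.0, 248.0], 0.75), ([327.0, 255.0], 0.71), ([303.0, 308.0], 0.62)]
top rail_mid [([346.0, 268.0], 0.87), ([376.0, 269.0], 0.24)]
```

```bash
python3 - <<'E'
import cv2,numpy as np
a=cv2.imread('pics/top0.png')[180:360,190:430]
b=cv2.imread('pics/scene0.png')[190:370,190:430]
cv2.imwrite('pics/topc.png',cv2.resize(a,None,fx=3.3,fy=3.3,interpolation=cv2.INTER_CUBIC))
cv2.imwrite('pics/scc.png',cv2.resize(b,None,fx=3.3,fy=3.3,interpolation=cv2.INTER_CUBIC))
E
```

```text
(no output)
```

View pics/topc.png

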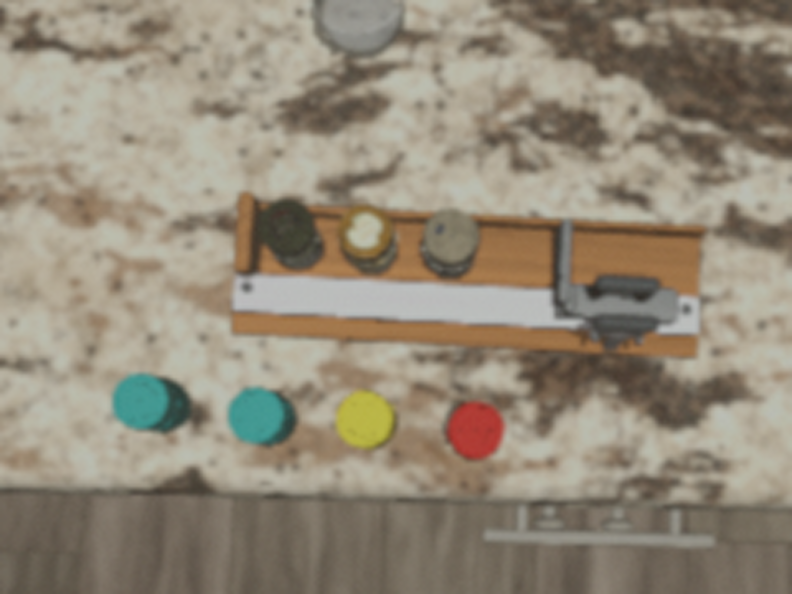

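View pics/scc.png

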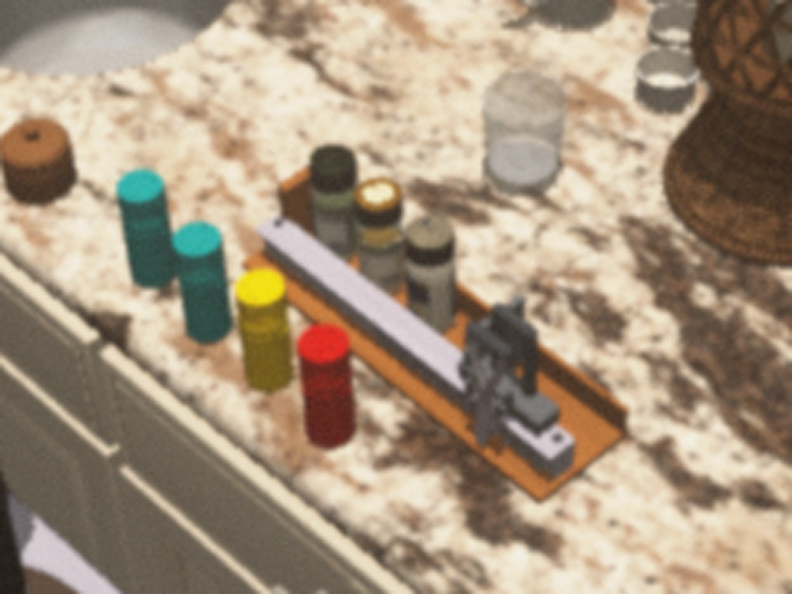

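The rack's three clear glass jars with dark or printed caps are at top-crop (290,230), (367,238) and (450,240). The turquoise, yellow and red ones in front, at (142,402), (260,416), (365,419) and (474,430), are look-alikes. The stop plate is at (563,265), with its bars at (625,284) and (622,323). Both crops agree on this.

```bash
cat > h.py <<'E'
import numpy as np
from cell import camera_params
def ray(c,uv,z):
    p=camera_params(c);K,R,t=[np.array(p[k]) for k in('camera_matrix','R','t')]
    d=R.T@np.linalg.solve(K,[uv[0],uv[1],1]);o=-R.T@t
    return o+d*(z-o[2])/d[2]
def top(cu,z): return ray('top',(190+cu[0]/3.3,180+cu[1]/3.3),z)
def sc(cu,z): return ray('scene',(190+cu[0]/3.3,190+cu[1]/3.3),z)
E
python3 - <<'E'
from h import *
for n,f,u,z in [('nearR',top,(697,356),.008),('nearL',top,(232,333),.008),('screwR',top,(686,309),.04),('screwL',top,(246,287),.04),
 ('fix',top,(625,284),.131),('lev',top,(622,323),.131),('plate near',top,(566,310),.086),('plate far',top,(566,222),.086),
 ('j1',top,(290,226),.113),('j2',top,(367,232),.113),('j3',top,(450,236),.113),('wallL',top,(240,200),.078),
 ('s screwR',sc,(558,438),.04),('s screwL',sc,(278,222),.04),('s near R',sc,(542,500),.0),('s nearL',sc,(248,262),.008)]:
    print(n,np.round(f(u,z)*1000,1))
E
```

```text
nearR [ 422.3 -178.5    8. ]
nearL [431.4 178.7   8. ]
screwR [ 455.  -165.3   40. ]
screwL [463.6 165.4  40. ]
fix [ 462.1 -109.1  131. ]
lev [ 435.  -107.2  131. ]
plate near [447.5 -71.9  86. ]
plate far [511.6 -71.3  86. ]
j1 [499.8 126.5 113. ]
j2 [496.8  71.7 113. ]
j3 [495.4  12.8 113. ]
wallL [523.5 167.7  78. ]
s screwR [ 455.6 -167.4   40. ]
s screwL [465.6 163.4  40. ]
s near R [ 426.8 -178.4    0. ]
s nearL [435.4 171.5   8. ]
```

```bash
cat >> h.py <<'E'
from cell import robot
from scipy.spatial.transform import Rotation as Rn
YAW=np.deg2rad(-1.47); ORG=np.array([.4765,-.0005])
RX=np.array([np.cos(YAW),np.sin(YAW)]); RY=np.array([-np.sin(YAW),np.cos(YAW)])
def st(show=True):
    s=robot.read_state();R=Rn.from_quat(s['orientation']).as_matrix();p=np.array(s['tool_pos'])
    d=p[:2]-ORG
    if show: print('t',round(s['time_s'],2),'rack xy mm',np.round([d@RX*1e3,d@RY*1e3],1),'z',round(p[2]*1e3,1),'tool y ang',round(np.degrees(np.arctan2(R[1,1],R[0,1])),2),'tilt z',np.round(R[:,2],3),'w',round(s['grip_width']*1e3,2),'F',np.round(s['wrist_force'],1),'g',s['gripper_force'])
    return p,R
def delta(target,z):  # tool-frame mm to rack xy (m), height
    p,R=st(); w=np.r_[ORG+target[0]*RX+target[1]*RY,z]
    print('tool mm',np.round(R.T@(w-p)*1e3,1))
E
python3 - <<'E'
from h import *
from scipy.optimize import fsolve
p,R=st(); tgt=ORG-.0205*RX-.109*RY; n=15
def end(v,T=67.2/n):
    q=p.copy();M=R.copy()
    for i in range(n):
        q=q+M@[v[0],v[1],0]; M=M@Rn.from_euler('z',T,degrees=True).as_matrix()
    return q
print(fsolve(lambda v:end(v)[:2]-tgt,[-.04,0])*1000)
E
```

```text
t 0.8 rack xy mm [-234.   564.4] z 226.8 tool y ang 65.71 tilt z [ 0.  0. -1.] w 92.01 F [-0.2 -1.3 -0.5] g 0.0
[-47.3888039  -15.60648584]
```

Emit:
play_rows([
  [[-1,-47,-15.5,0,4.48],[-1,-47,-15.5,0,4.48],[-1,-47,-15.5,0,4.48],[-1,-47,-15.5,0,4.48],[-1,-47,-15.5,0,4.48]],
], squeeze=25)

```text
time_s: 1.3
tool_pos: [0.4115, 0.3756, 0.2269]
orientation: [0.398, 0.917, 0.0, 0.0]
wrist_force: [0.8, -0.3, 1.4]
grip_width: 0.0921
gripper_force: 0.0
```

Emit:
play_rows([
  [[-1,-47,-15.5,0,4.48],[-1,-47,-15.5,0,4.48],[-1,-47,-15.5,0,4.48],[-1,-47,-15.5,0,4.48],[-1,-47,-15.5,0,4.48]],
])

```text
time_s: 1.8
tool_pos: [0.4789, 0.139, 0.227]
orientation: [0.568, 0.823, 0.0, 0.0]
wrist_force: [0.5, -0.1, 0.2]
grip_width: 0.0918
gripper_force: 0.0
```

Emit:
play_rows([
  [[-1,-47,-15.5,0,4.48],[-1,-47,-15.5,0,4.48],[-1,-47,-15.5,0,4.48],[-1,-40,-15.5,0,4.48],[-1,0,0,0,4.48]],
])

```text
time_s: 2.3
tool_pos: [0.4619, -0.0551, 0.2272]
orientation: [0.72, 0.694, -0.0, 0.001]
wrist_force: [0.2, 1.0, 0.6]
grip_width: 0.0921
gripper_force: 0.0
```

```bash
python3 - <<'E'
from h import *
delta((-.0205,-.109),.2)
from cell import *
import cv2
im=snapshot('wrist');cv2.imwrite('pics/w0.png',im[:,:,::-1]);cp=camera_params('wrist');print({k:np.round(v,3).tolist() for k,v in cp.items()})
for n in("stop_face","fixed_grip","lever_bar"):print(n,[(np.round(d['uv']).tolist(),round(d['conf'],2)) for d in recognise('wrist',n)][:3])
E
```

```text
t 2.3 rack xy mm [-13.2 -55. ] z 227.2 tool y ang -2.18 tilt z [ 0.    -0.001 -1.   ] w 92.09 F [0.2 1.  0.6] g 0.0
tool mm [-54.1  -6.7  27.3]
{'camera_matrix': [[405.777, 0.0, 318.317], [0.0, 405.777, 242.699], [0.0, 0.0, 1.0]], 'tool_from_camera': [[0.0, -0.961, -0.276, 0.074], [1.0, 0.0, 0.0, 0.0], [-0.0, -0.276, 0.961, -0.159], [0.0, 0.0, 0.0, 1.0]]}
stop_face [([319.0, 269.0], 0.95), ([283.0, 307.0], 0.53), ([346.0, 1.0], 0.31)]
fixed_grip [([319.0, 270.0], 0.92), ([365.0, 39.0], 0.46)]
lever_bar [([286.0, 307.0], 0.65)]
```

View pics/w0.png

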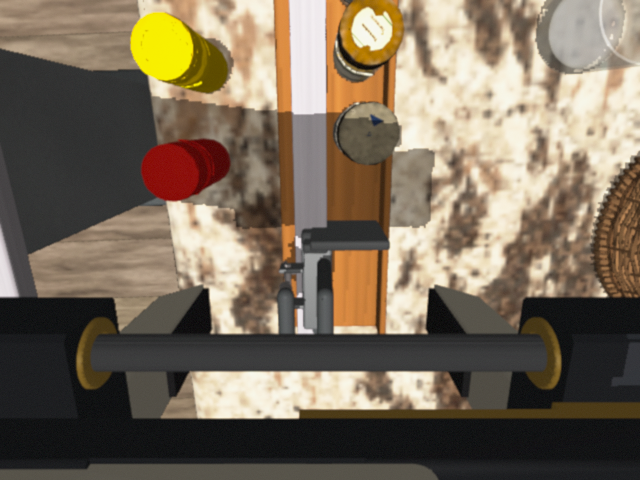

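The wrist picture shows the two bars at u≈286 (lever) and u≈325 (fixed), v≈290–330. The plate is at (347,235), and the nearest clear jar is at (366,133).

```bash
python3 - <<'E'
from h import *
cp=camera_params('wrist');K=np.array(cp['camera_matrix']);T=np.array(cp['tool_from_camera'])
p,R=st()
for n,u,z in [('lever outer',(279,308),.125),('fix outer',(334,308),.125),('bar front ends lev',(286,282),.125),('fix front',(325,261),.125),('plate top face',(347,223),.086),('plate nearL',(303,247),.086),('jar3',(366,130),.113),('rail L',(290,100),.04),('rail R',(327,100),.04),('railR low',(327,215),.04)]:
    d=R@T[:3,:3]@np.linalg.solve(K,[*u,1]);o=p+R@T[:3,3];w=o+d*(z-o[2])/d[2]
    e=w[:2]-ORG;print(n,np.round([e@RX*1e3,e@RY*1e3],1))
E
```

```text
t 2.5 rack xy mm [-11.5 -47.8] z 226.8 tool y ang -1.29 tilt z [ 0.  0. -1.] w 91.39 F [0.7 0.4 0.2] g 0.0
lever outer [-38.4 -96.4]
fix outer [  0.2 -96.3]
bar front ends lev [-33.1 -76.9]
fix front [ -6.4 -61.5]
plate top face [ 10.8 -44.2]
plate nearL [-22.7 -63.3]
jar3 [19.7 24.1]
rail L [-34.1  46.6]
rail R [-4.2 46.8]
railR low [ -3.4 -47.9]
```

Emit:
play_rows([
  [[-1,-30,-4,0,0],[-1,-30,-4.5,0,0],[-1,0,0,20,0],[-1,0,0,20,0],[-1,0,0,0,0]],
])

```text
time_s: 3.0
tool_pos: [0.4523, -0.1072, 0.1849]
orientation: [0.715, 0.699, -0.001, -0.001]
wrist_force: [-0.5, 0.3, 0.1]
grip_width: 0.0916
gripper_force: 0.0
```

```bash
python3 - <<'E'
from h import *
from cell import *
import cv2
im=snapshot('wrist');delta((-.020,-.108),.106);cv2.imwrite('pics/w1.png',im[:,:,::-1])
E
```

```text
t 3.05 rack xy mm [ -20.7 -107.6] z 186.0 tool y ang -1.3 tilt z [-0.003  0.    -1.   ] w 91.67 F [-0.2 -0.3  0.2] g 0.0
tool mm [-0.5  0.9 80. ]
```

View pics/w1.png

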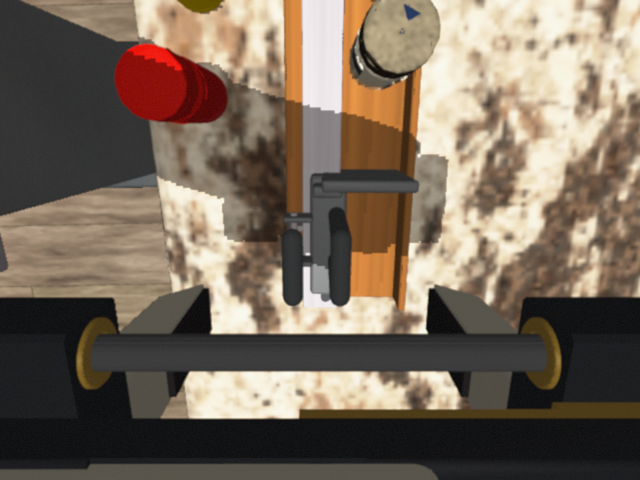

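The bars now straddle the tool axis: lever at u 283–301, fixed at u 331–350, both centred at v≈265. They are 38 mm over both, so the tooth is on a land. I'll shift about 1.5 mm sideways and go down.

Emit:
play_rows([
  [[-1,-2,1.5,16,0],[-1,0,0,16,0],[-1,0,0,16,0],[-1,0,0,16,0],[-1,0,0,16,0]],
])

```text
time_s: 3.55
tool_pos: [0.4561, -0.1098, 0.1072]
orientation: [0.715, 0.699, 0.001, 0.0]
wrist_force: [-0.1, -0.2, 0.7]
grip_width: 0.0916
gripper_force: 0.0
```

Emit:
play_rows([
  [[0.2,0,0,0,0],[0.5,0,0,0,0],[1,0,0,0,0],[1,0,0,0,0],[1,0,0,0,0]],
], squeeze=25)

```text
time_s: 4.05
tool_pos: [0.4553, -0.1105, 0.1073]
orientation: [0.716, 0.698, 0.0, 0.0]
wrist_force: [1.3, 0.3, 0.7]
grip_width: 0.0561
gripper_force: 0.0
```

Emit:
play_rows([
  [[1,0,0,0,0],[1,0,0,0,0],[1,0,0,0,0],[1,0,0,0,0],[1,0,0,0,0]],
])

```text
time_s: 4.55
tool_pos: [0.4539, -0.1106, 0.1064]
orientation: [0.716, 0.698, -0.001, -0.001]
wrist_force: [-3.1, -0.2, -1.2]
grip_width: 0.0324
gripper_force: 24.7
```

Emit:
play_rows([
  [[1,4,0,0,0],[1,8,0,0,0],[1,8,0,0,0],[1,8,0,0,0],[1,8,0,0,0]],
])

```text
time_s: 5.05
tool_pos: [0.455, -0.0734, 0.1064]
orientation: [0.716, 0.698, -0.0, -0.001]
wrist_force: [-4.7, -0.3, -4.9]
grip_width: 0.0324
gripper_force: 24.6
```

Emit:
play_rows([
  [[1,5,0,0,0],[1,4,0,0,0],[1,3,0,0,0],[1,3,0,0,0],[1,3,0,0,0]],
])

```text
time_s: 5.55
tool_pos: [0.4555, -0.0557, 0.1064]
orientation: [0.716, 0.698, -0.0, -0.001]
wrist_force: [-4.6, 0.0, -4.5]
grip_width: 0.032
gripper_force: 24.6
```

```bash
python3 - <<'E'
from h import *
st()
E
```

```text
t 5.55 rack xy mm [-19.6 -55.7] z 106.4 tool y ang -1.45 tilt z [-0.001  0.    -1.   ] w 32.03 F [-4.6  0.  -4.5] g 24.596171602606773
```

Emit:
play_rows([
  [[1,3,0,0,0],[1,3,0,0,0],[1,3,0,0,0],[1,3,0,0,0],[1,3,0,0,0]],
])

```text
time_s: 6.05
tool_pos: [0.4559, -0.041, 0.1064]
orientation: [0.716, 0.698, -0.0, -0.001]
wrist_force: [-4.3, -3.3, -5.3]
grip_width: 0.0323
gripper_force: 24.6
```

Emit:
play_rows([
  [[1,3,0,0,0],[1,3,0,0,0],[1,3,0,0,0],[1,3,0,0,0],[1,2,0,0,0]],
])

```text
time_s: 6.55
tool_pos: [0.4563, -0.0271, 0.1064]
orientation: [0.716, 0.698, -0.0, -0.0]
wrist_force: [-4.9, -2.2, -5.6]
grip_width: 0.0322
gripper_force: 24.6
```

```bash
python3 - <<'E'
from h import *
from cell import *
import cv2
im=snapshot('wrist');st();cv2.imwrite('pics/w2.png',im[:,:,::-1])
E
```

```text
t 6.6 rack xy mm [-19.5 -26.7] z 106.4 tool y ang -1.45 tilt z [-0.001  0.    -1.   ] w 32.17 F [-5.7 -1.9 -4.5] g 24.594652242958546
```

View pics/w2.png

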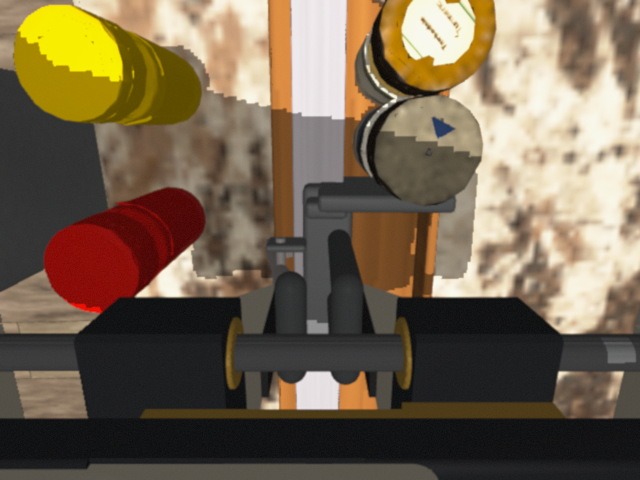

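Clear jars 2 and 3 touch each other (431,45 and 425,145) and the plate pushes jar 3. The bars stay between the pads.

Emit:
play_rows([
  [[1,2,0,0,0],[1,2,0,0,0],[1,2,0,0,0],[1,2,0,0,0],[1,2,0,0,0]],
])

```text
time_s: 7.1
tool_pos: [0.4566, -0.0172, 0.1064]
orientation: [0.716, 0.698, -0.0, -0.0]
wrist_force: [-4.5, -2.8, -4.8]
grip_width: 0.0323
gripper_force: 24.6
```

Emit:
play_rows([
  [[1,1,0,0,0],[1,0.5,0,0,0],[1,0.5,0,0,0],[1,0.5,0,0,0],[1,0.5,0,0,0]],
])

```text
time_s: 7.6
tool_pos: [0.4567, -0.0144, 0.1064]
orientation: [0.716, 0.698, -0.001, -0.0]
wrist_force: [-5.7, -3.0, -5.5]
grip_width: 0.0323
gripper_force: 24.6
```

Emit:
play_rows([
  [[1,0.5,0,0,0],[1,0.5,0,0,0],[1,0.5,0,0,0],[1,0.5,0,0,0],[1,0.5,0,0,0]],
])

```text
time_s: 8.1
tool_pos: [0.4568, -0.012, 0.1064]
orientation: [0.716, 0.698, -0.0, -0.0]
wrist_force: [-5.1, -3.6, -5.4]
grip_width: 0.0322
gripper_force: 24.6
```

Emit:
play_rows([
  [[1,0.5,0,0,0],[1,0.5,0,0,0],[1,0.5,0,0,0],[1,0,0,0,0],[1,0,0,0,0]],
])

```text
time_s: 8.6
tool_pos: [0.4568, -0.0104, 0.1064]
orientation: [0.716, 0.698, -0.0, -0.0]
wrist_force: [-3.7, -2.6, -5.9]
grip_width: 0.0321
gripper_force: 24.6
```

Emit:
play_rows([
  [[1,0.5,0,0,0],[1,0.5,0,0,0],[1,0.5,0,0,0],[1,0,0,0,0],[1,0,0,0,0]],
])

```text
time_s: 9.1
tool_pos: [0.4569, -0.0089, 0.1064]
orientation: [0.716, 0.698, -0.0, -0.0]
wrist_force: [-5.6, -2.5, -6.0]
grip_width: 0.0327
gripper_force: 24.6
```

Emit:
play_rows([
  [[1,0.5,0,0,0],[1,0.5,0,0,0],[1,0.5,0,0,0],[1,0,0,0,0],[1,0,0,0,0]],
])

```text
time_s: 9.6
tool_pos: [0.4569, -0.0074, 0.1064]
orientation: [0.716, 0.698, -0.0, -0.0]
wrist_force: [-3.5, -3.3, -5.4]
grip_width: 0.0326
gripper_force: 24.6
```

Emit:
play_rows([
  [[1,0.5,0,0,0],[1,0.5,0,0,0],[1,0.5,0,0,0],[1,0,0,0,0],[1,0,0,0,0]],
])

```text
time_s: 10.1
tool_pos: [0.4569, -0.0066, 0.1064]
orientation: [0.716, 0.698, -0.001, -0.0]
wrist_force: [-5.1, -5.1, -6.3]
grip_width: 0.0324
gripper_force: 24.6
```

Emit:
play_rows([
  [[1,0.5,0,0,0],[1,0.5,0,0,0],[1,0,0,0,0],[1,0,0,0,0],[1,0,0,0,0]],
])

```text
time_s: 10.6
tool_pos: [0.4569, -0.0065, 0.1064]
orientation: [0.717, 0.697, -0.001, 0.0]
wrist_force: [-4.6, -8.8, -5.7]
grip_width: 0.0323
gripper_force: 24.6
```

Force on the row is about 9 N, against about 3 N before contact, so the row is pressed with the lever squeezed. Now I lower the squeeze so the tooth rides on the strip, and feel backwards for a notch.

Emit:
play_rows([
  [[1,0,0,0,0],[1,0,0,0,0],[1,0,0,0,0],[1,0,0,0,0],[1,0,0,0,0]],
], squeeze=5)

```text
time_s: 11.1
tool_pos: [0.4558, -0.006, 0.1064]
orientation: [0.716, 0.698, -0.001, -0.001]
wrist_force: [-10.1, -7.5, 1.7]
grip_width: 0.0389
gripper_force: 5.0
```

```bash
python3 - <<'E'
from h import *
st()
E
```

```text
t 11.1 rack xy mm [-20.5  -6. ] z 106.4 tool y ang -1.52 tilt z [-0.003 -0.001 -1.   ] w 38.88 F [-10.1  -7.5   1.7] g 4.993945509195328
```

Emit:
play_rows([
  [[1,0,-1,0,0],[1,0,-1,0,0],[1,-0.5,-1,0,0],[1,-0.5,0,0,0],[1,-0.5,0,0,0]],
])

```text
time_s: 11.6
tool_pos: [0.4532, -0.0063, 0.1064]
orientation: [0.716, 0.698, -0.001, -0.001]
wrist_force: [-7.8, -1.6, -2.9]
grip_width: 0.0406
gripper_force: 5.0
```

Emit:
play_rows([
  [[1,-0.5,0,0,0],[1,-0.5,0,0,0],[1,-0.5,0,0,0],[1,-0.5,0,0,0],[1,0,0,0,0]],
])

```text
time_s: 12.1
tool_pos: [0.4533, -0.0072, 0.1064]
orientation: [0.716, 0.698, -0.0, -0.001]
wrist_force: [-9.1, 1.8, -2.2]
grip_width: 0.0404
gripper_force: 5.0
```

Emit:
play_rows([
  [[1,-0.5,0,0,0],[1,-0.5,0,0,0],[1,-0.5,0,0,0],[1,-0.5,0,0,0],[1,0,0,0,0]],
])

```text
time_s: 12.6
tool_pos: [0.4532, -0.0082, 0.1064]
orientation: [0.716, 0.699, -0.0, -0.002]
wrist_force: [-8.5, 6.0, -3.2]
grip_width: 0.0404
gripper_force: 5.0
```

Emit:
play_rows([
  [[1,-0.5,0,0,0],[1,-0.5,0,0,0],[1,-0.5,0,0,0],[1,-0.5,0,0,0],[1,0,0,0,0]],
])

```text
time_s: 13.1
tool_pos: [0.4532, -0.0099, 0.1065]
orientation: [0.716, 0.699, 0.0, -0.002]
wrist_force: [-8.4, 7.0, -1.2]
grip_width: 0.0402
gripper_force: 5.0
```

Emit:
play_rows([
  [[1,1,-1,0,0],[1,1,-1,0,0],[1,0,-1,0,0],[1,0,0,0,0],[1,0,0,0,0]],
], squeeze=3)

```text
time_s: 13.6
tool_pos: [0.4511, -0.0095, 0.1067]
orientation: [0.716, 0.698, 0.0, -0.0]
wrist_force: [-6.7, 0.5, -2.6]
grip_width: 0.0469
gripper_force: 3.0
```

Opening rose to 46.9 mm, so the tooth has dropped home. I'll open and look.

Emit:
play_rows([
  [[0.3,0,0,0,0],[-0.3,0,0,0,0],[-1,0,0,0,0],[-1,0,0,0,0],[-1,0,0,0,0]],
])

```text
time_s: 14.1
tool_pos: [0.4524, -0.0103, 0.1071]
orientation: [0.716, 0.698, 0.001, 0.001]
wrist_force: [0.3, -0.4, 0.2]
grip_width: 0.0742
gripper_force: 0.0
```

Emit:
play_rows([
  [[-1,0,0,-10,0],[-1,0,0,-20,0],[-1,0,0,-25,0],[-1,0,0,-25,0],[-1,0,0,0,0]],
])

```text
time_s: 14.6
tool_pos: [0.4536, -0.0106, 0.1901]
orientation: [0.716, 0.698, 0.002, 0.002]
wrist_force: [-0.0, -0.4, 0.3]
grip_width: 0.0918
gripper_force: 0.0
```

```bash
python3 - <<'E'
from h import *
from cell import *
import cv2
im=snapshot('wrist');st();cv2.imwrite('pics/w3.png',im[:,:,::-1])
E
```

```text
t 14.65 rack xy mm [-23.4 -10.5] z 188.6 tool y ang -1.48 tilt z [ 0.004  0.001 -1.   ] w 91.6 F [ 0.8  0.2 -0.7] g 0.0
```

View pics/w3.png

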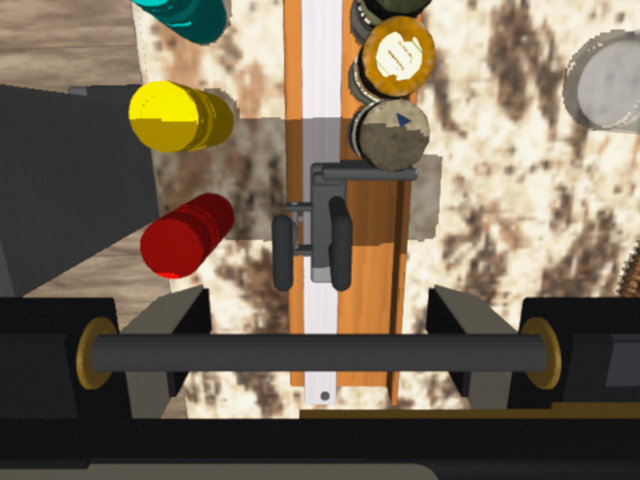

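The bars now measure 78 px over both (u 273–351), about 45 mm, so the tooth is home. The plate is right behind the closed-up clear jars (396,135), (399,55) and the third above them. The gripper is clear, so I'm handing in.

```bash
python3 -c "
from cell import order;print(order.finish_job())"
```

```text
the job is handed in; nothing more can be done
None
```

I closed the rack up and handed the job in: the three jars pressed the end wall lightly (about 9 N at the wrist, lever still squeezed). The tooth then dropped home in a notch with the stop right behind the jars (bars about 45 mm apart over both) and the gripper lifted clear; no verdict came back.

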